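Unlock the eccentric cam and close the jig's jaw on a board

ROBOT

A 7-joint arm with a two-finger parallel gripper is mounted at the origin on a cart in front of the work surface, level with it; the furniture and walls round the work are solid. World frame = base frame: x ahead of the robot, y to its left, z up, the work surface at z = 0. Lengths are in m, angles in rad, forces in N, time in s.
With the tool pointing down it reaches from about 0.4 to 0.85 m from the base axis. Payload 4.5 kg.
Tool frame: the origin (TCP) lies midway between the tips of the shut fingers; the grasp point (between the pads) lies 19 mm behind it; x points along the fingers, z is the direction in which the jaws open and shut, and the axes are right-handed (so a half turn about x gives the same grasp; the last joint's range is limited). The gripper opens to 88 mm and grips with 3 to 60 N. Pads are 18 mm wide; open, the fingers measure 123 mm over their backs; the gripper's body (75 mm by 187 mm) begins 45 mm behind the grasp point.
Start: joints at [-1.302, 0.689, -0.195, 1.565, 0.157, 0.902, -0.215], TCP at [0.145, 0.608, 0.239] pointing down, gripper open.
Joint ranges: [-3.01, 3.01], [-0.46, 2.08], [-1.47, 1.51], [0.13, 2.56], [-1, 4.14], [0.04, 2.09], [-2.66, 2.66]. Speed limits (rad/s): [2.57, 2.57, 3.14, 3.14, 3.14, 3.14, 3.14].

INTERFACE

Orientations are given as a rotation vector (axis times angle).
In Python, from workcell import * gives the robot as it stands.
- The arm moves only by the tool send_rows, never from a script. Its argument "increments" is a list of rows, each a list of 3 entries, a list of its own where there are three numbers: the opening, from 0 (shut) to 1 (fully open), then the shift along the tool's x, y, z in cm, then the turn, a rotation vector about the tool's x, y, z in degrees. In form: [[hand, [tx, ty, tz], [wx, wy, wz]], ...]. A call has 1 to 20 rows; each row shifts and turns the commanded pose from where the row before left it, along the tool's axes as they then stand; what a row does not reach is not made up. A row lasts 1/8 s, in which the tool goes at most 62.5 mm and 10.7 degrees, less where a joint would pass 70% of its speed; a pose out of reach is approached as far as the arm can. A call with a gripper value outside its range is refused whole. The fingers move at their own pace and stop on an object; the grip force is fixed at half the most. Time passes only in rows, so rows that do not move let the fingers close. It gives the time, the measured TCP pose, the force and the opening at its end, in the units of the state.
- get_state(): the state, without advancing time (a new reading comes with each control period).
- capture(name): name is "side" or "top"; returns (picture, depth): 480x640x3 uint8, red, green, blue; 480x640 float32, m along the optical axis (not along the pixel's ray), 0 where there is no reading.
- get_calibration(name): a dict with "fx", "fy", "cx", "cy" (pixels), "k1" (the pictures are not rectified: a ray, as slopes to the right and down, at radius r is drawn at 1 + k1 r^2 times it, then the intrinsics apply), "R" (3x3) and "t" (3): a world point X has camera coordinates R X + t. Camera axes: x right, y down, z forward; pixel columns grow to the right and rows downward; lengths in m; the calibration is good to about 2 mm. A picture is of the moment at which its call begins. get_calibration takes no time and is no camera call.
- job_done(): hands the job in, once; it reports no verdict.
Trained networks look in the newest picture that a camera, given by its name, has taken for a name from the list of things; names that differ only in an ending like _2 or _b are one class to them, and where a whole thing is asked for, a point or a joint stands for the part that bears it (a point fixed in the world has none). Each returns a list of dicts, best first, with "score" (0 to 1); they miss things now and then, are a little off and sometimes report something else, mostly with a low value. They report only what shows in the picture. A call takes as long as a camera call.
- search_frame(query, camera): "bbox" ([left, top, width, height] in pixels, round what is visible of it).
- outline_of(query, camera): "region" (480x640 bool, what is visible of it) and "bbox" ([left, top, width, height] in pixels, round what is visible of it).
- landmark_of(query, camera): "point" ([column, row] in pixels: a listed point, or the origin of a listed thing).
The state is a dict: "clock": time; "joint_positions": joint angles; "dq": joint speeds; "joint_torque": joint torques, N m; "tcp_pos": TCP position; "orientation": TCP orientation; "contact_force": force on the tool from outside, world axes, zero at the start; "wrist_torque": the same for the moment, N m; "gripper_width": finger opening in m.
Only numpy, scipy, OpenCV 4.12 (cv2) and the standard library are available. Lean on these libraries where they do the work, as an engineer would, in place of code of your own. Each camera call takes 0.05 s, during which the arm holds its last target.

TASK

On the plywood holding jig, push the steel lever round until the cam is at its low point, with the lever pointing straight forward over the dark line towards the fence; only then push the wooden slide forward by its upright rear plate, until its jaw holds the board square and tight against the fence. Do it all by pushing with the fingertips: nothing is picked up, the robot does not touch the board itself, and the loose things round the jig stay where they are.

Things in the scene. Friction and masses are not known exactly. Their poses are not given: they have to be found in the camera images.
- jig: Fixed plywood holding jig, 290 x 112 mm deck 12 mm thick with a wing on its right side (-y) under the cam. Origin on the bench top on the slide's centre line; its x axis points forward (the way the slide is pushed, from the rear plate to the fence), y to the left, z up. The upright fence (18 mm thick, top at z 37.5 mm) has its rear face at x = +150 mm. Guide rails beside the slide reach z 33 mm.
- cam_pivot (a point): Point on the cam's vertical pivot at the lever's mid height, z 65 mm; in the jig frame it lies at x -53, y -75 mm. The aluminium cam plate is an eccentric disc, 48 mm across, its centre 14 mm off the pivot to the lever's side. Held up by a 21 mm hub, the steel lever above it is a straight bar 12 mm wide that reaches from 10 mm behind the pivot to 72 mm beyond it, z 55 to 75 mm.
- lever (a point): Point on the lever's middle line, 55 mm out from the pivot, z 65 mm; x axis of this frame points out along the lever.
- cam (a joint): Angle of the cam and its lever (rad). 0: low point, lever pointing straight forward along the jig's +x, over a dark line let into the deck. Grows as the lever turns clockwise seen from above: pi/2 points to the jig's right (-y). Starts between 1.5 and 2.5, where the cam's rim blocks the slide's roller. Turns stiffly (about 0.25 N m, so about 5 N at the lever) and stays where it is left; stops at -0.6 and 2.9.
- push_plate (a point): Point on the rear face of the slide's upright wooden rear plate (44 mm wide across the slide, 12 mm thick, z 14 to 92 mm), on the centre line, 75 mm above the bench; moves with the slide. It is pushed along the jig's +x. The space behind it is partly over a fixed dark slab whose top is 46 mm above the bench, so push high on the plate.
- slide (a joint): Travel of the wooden slide along the jig's +x (m), 0 drawn back, where it starts within 2 mm. Its jaw (84 mm wide, 22 mm high, its face at x -27 mm when drawn back) meets the board and, at 0.027, holds it against the fence. Needs about 3 N plus 1.5 N for the board; stays where it is left. With the cam not near its low point it is stopped short by its roller meeting the cam.
- board: Loose wooden offcut, 150 mm long, 90 mm wide, 22 mm thick, 0.22 kg, lying flat on the deck (origin at the centre of its underside, z 12 mm) between jaw and fence; its long way is its own y axis and lies nearly along the jig's x. Starts 6 to 14 mm short of the fence and slightly askew. Seated, its origin is at x = +75 mm in the jig frame.
- tape: Loose roll of masking tape, 98 mm across, 25 mm high, lying to the right of the jig; origin at the centre of its underside. Bystander.
- sanding_block: Loose sanding block, 58 x 105 x 34 mm, to the right of the fence end; origin at the centre of its underside. Bystander.
- glue: Loose squeeze bottle of glue, 48 mm across, 154 mm tall, standing to the left of the jig; origin at the centre of its underside. Bystander.

How it is judged:
By the outcome, as a careful person would: the job done as asked, in the order asked, and still so for the second after the job is handed in, with the robot touching nothing.
It also fails if it takes over 50 s, if anything falls off the work surface, if the arm or the gripper's body presses on something with over 40 N, if the wrist force passes 120 N, or if a joint passes its speed limit or range.

## Working session

There is one attempt and no reset: what is moved stays moved. The work goes in short steps, Python scripts to look and compute and a tool call to move; the robot and the scene stay as the last step left them, time stands still between calls to the robot, and variables do not carry over. Pictures are saved under pics/ and viewed, and the job is handed in when it is done.

Besides the shell and the picture viewer there is one more tool, called after ">>>" as a command line: name --argument value ..., lists and objects as JSON in quotes. send_rows: Moves the arm, as the interface text tells. Its arguments: {"type":"object","properties":{"increments":{"type":"array"}},"required":["increments"]}

```bash
mkdir -p pics; ls
python3 - <<'E'
from workcell import *
import cv2
s=get_state();print(s)
for n in("side","top"):
    p,d=capture(n);cv2.imwrite(f"pics/{n}0.png",p[:,:,::-1]);c=get_calibration(n);print(n,c)
    for q in("cam_pivot","lever","push_plate","board","jig","tape","sanding_block","glue"):
        print(q,[(r["point"],r["score"]) for r in landmark_of(q,n)][:2])
E
```

```text
pics
{'clock': 0.0, 'joint_positions': array([-1.30220949,  0.68997183, -0.19452772,  1.5663686 ,  0.15726495,
        0.90248154, -0.21508217]), 'dq': array([ 1.06943734e-03, -3.91530991e-04,  1.85375505e-05, -1.84089741e-04,
       -1.31546262e-03,  9.76282290e-04,  1.83534364e-05]), 'joint_torque': array([-3.73579733e-04, -5.27557933e+01, -1.26679637e+00, -1.53417885e+01,
       -5.27144910e-02,  6.71373244e-03,  1.73235780e-04]), 'tcp_pos': array([0.14528002, 0.60721916, 0.23791141]), 'orientation': array([-1.03581347,  1.31253967,  1.03378285]), 'contact_force': array([ 0.58552497,  0.3889473 , -0.91720558]), 'wrist_torque': array([ 0.01708202, -0.01668359,  0.02236091]), 'gripper_width': 0.08795755650029631}
side {'fx': 514.1441599315579, 'fy': 514.1441599315579, 'cx': 322.81726175797723, 'cy': 228.1398042771039, 'k1': -0.04553863687437792, 'R': array([[ 0.89743561, -0.44107171,  0.00806626],
       [-0.22029577, -0.46392119, -0.85804831],
       [ 0.38220295,  0.76826615, -0.51350564]]), 't': array([-0.63266918,  0.15663513,  0.6999985 ])}
cam_pivot [([328.8, 249.9], 0.64)]
lever [([339.7, 273.0], 0.69)]
push_plate [([263.4, 238.6], 0.66)]
board [([363.0, 235.7], 0.84)]
jig [([329.4, 253.2], 0.56)]
tape []
sanding_block [([420.9, 319.7], 0.73)]
glue [([287.8, 192.8], 0.71)]
top {'fx': 479.9398954122477, 'fy': 479.9398954122477, 'cx': 323.25982226279314, 'cy': 233.32972111891078, 'k1': -0.035866408951951034, 'R': array([[-0.01253033, -0.99966493,  0.0226497 ],
       [-0.99071861,  0.0093457 , -0.1356071 ],
       [ 0.13534999, -0.02413868, -0.99050376]]), 't': array([-0.09629212,  0.65489393,  0.84284419])}
cam_pivot [([353.4, 241.7], 0.91)]
lever [([385.6, 245.3], 0.89)]
push_plate [([320.2, 292.9], 0.77)]
board [([305.7, 190.6], 0.88)]
jig [([311.7, 221.4], 0.58), ([309.3, 186.8], 0.57)]
tape [([437.8, 269.0], 0.9)]
sanding_block [([414.4, 204.6], 0.83)]
glue [([188.0, 210.1], 0.92)]
```

View pics/side0.png

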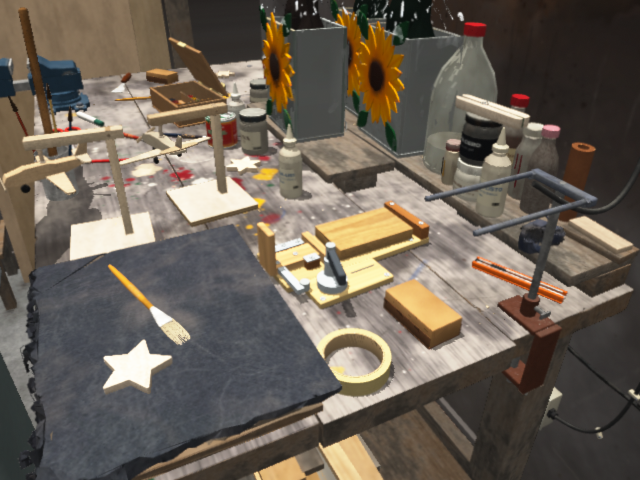

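View pics/top0.png

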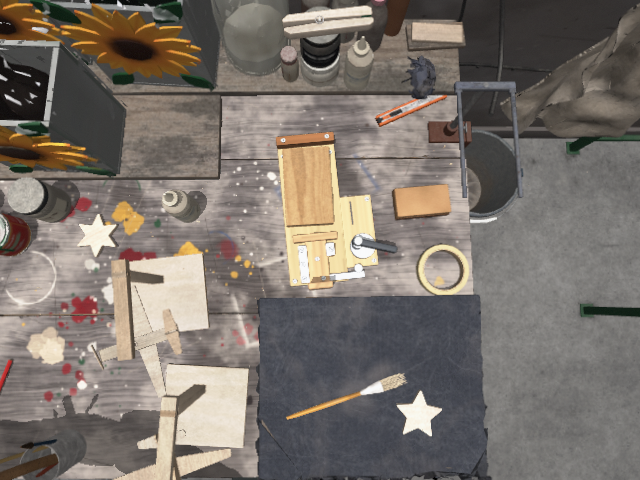

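The top view shows the jig with its fence at about (306,139), the cam at (358,250) with the lever pointing right to (395,248), the rear plate at about (320,285), the tape at (443,269) and the sanding block at (421,201). The side view agrees.

```bash
cat > h.py <<'E'
from workcell import *
import numpy as np, cv2
def K(c): return np.array([[c["fx"],0,c["cx"]],[0,c["fy"],c["cy"]],[0,0,1]]),np.array([c["k1"],0,0,0,0.])
def ray(n,px):
    c=get_calibration(n);k,d=K(c)
    u=cv2.undistortPoints(np.array([[px]],float),k,d)[0,0]
    R=np.array(c["R"]);t=np.array(c["t"])
    return -R.T@t, R.T@np.array([u[0],u[1],1])
def onz(n,px,z):
    o,v=ray(n,px);return o+v*(z-o[2])/v[2]
def proj(n,X):
    c=get_calibration(n);k,d=K(c)
    return cv2.projectPoints(np.array(X,float).reshape(-1,1,3),cv2.Rodrigues(np.array(c["R"]))[0],np.array(c["t"],float),k,d)[0][:,0]
def tri(pa,pb):
    A=np.zeros((3,3));b=np.zeros(3)
    for n,p in(("side",pa),("top",pb)):
        o,v=ray(n,p);v=v/np.linalg.norm(v);M=np.eye(3)-np.outer(v,v);A+=M;b+=M@o
    return np.linalg.solve(A,b)
def shot(n,name,box=None,s=1):
    p,d=capture(n);im=p[:,:,::-1].copy()
    if box:
        x,y,w,h=box;im=cv2.resize(im[y:y+h,x:x+w],None,fx=s,fy=s,interpolation=cv2.INTER_CUBIC)
    cv2.imwrite(f"pics/{name}.png",im);return p,d
E
python3 - <<'E'
from h import *
np.set_printoptions(precision=4,suppress=True)
L={"cam_pivot":([328.8,249.9],[353.4,241.7],.065),"lever":([339.7,273],[385.6,245.3],.065),"push_plate":([263.4,238.6],[320.2,292.9],.075),"board":([363,235.7],[305.7,190.6],.012),"sanding":([420.9,319.7],[414.4,204.6],0),"glue":([287.8,192.8],[188,210.1],0)}
for k,(a,b,z) in L.items(): print(k,onz("side",a,z),onz("top",b,z),tri(a,b))
print("tape",onz("top",[437.8,269],0))
p,d=shot("top","top1",(250,110,240,200),3.3)
p,d2=shot("side","side1",(220,160,260,240),2.5)
o,v=ray("top",[306,180]); 
for px in([306,180],[306,139],[395,247],[320,280],[350,320],[240,270],[345,200],[430,130],[490,180]):
    o,v=ray("top",px); print(px,o+v*d[px[1],px[0]])
E
```

```text
cam_pivot [ 0.6373 -0.1573  0.065 ] [ 0.6354 -0.1574  0.065 ] [ 0.6361 -0.1577  0.0654]
lever [ 0.6243 -0.2179  0.065 ] [ 0.6282 -0.2157  0.065 ] [ 0.6272 -0.2155  0.0628]
push_plate [ 0.5531 -0.0987  0.075 ] [ 0.544  -0.0961  0.075 ] [ 0.5485 -0.0975  0.0751]
board [ 0.7509 -0.0705  0.012 ] [ 0.7426 -0.0712  0.012 ] [ 0.7455 -0.0727  0.0139]
sanding [ 0.7207 -0.2934  0.    ] [ 0.7156 -0.2854  0.    ] [ 0.7201 -0.2884 -0.0047]
glue [0.7034 0.1662 0.    ] [0.7083 0.1591 0.    ] [0.7044 0.1593 0.0034]
tape [ 0.588  -0.3263  0.    ]
[306, 180] [ 0.7575 -0.0722  0.0368]
[306, 139] [ 0.8373 -0.0728  0.0399]
[395, 247] [ 0.6239 -0.2309  0.0749]
[320, 280] [ 0.5685 -0.0968  0.026 ]
[350, 320] [ 0.5335 -0.082   0.9258]
[240, 270] [0.5904 0.0562 0.0009]
[345, 200] [ 0.7232 -0.1473  0.0129]
[430, 130] [ 0.8652 -0.3206  0.0109]
[490, 180] [ 0.9564 -0.737  -0.7677]
```

View pics/top1.png

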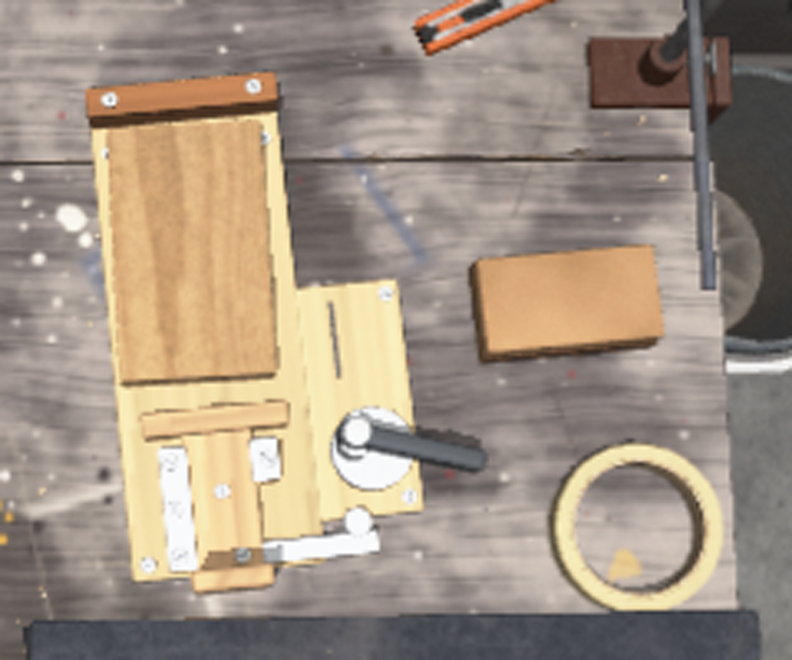

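View pics/side1.png

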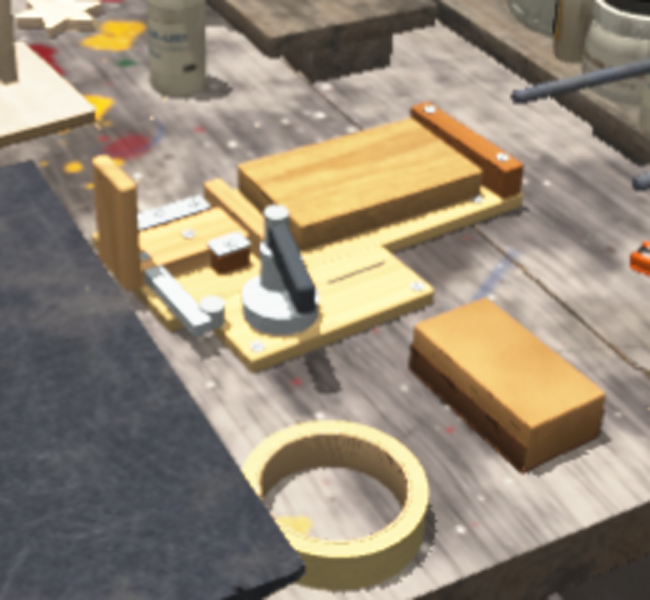

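Run:
```python
from h import *
np.set_printoptions(precision=4,suppress=True)
f=lambda x,y:[(x+.5)/3.3+250-.5,(y+.5)/3.3+110-.5]
def W(x,y,z): return onz("top",f(x,y),z)
def yaw(a,b): 
    v=b-a; return np.degrees(np.arctan2(v[1],v[0]))
a,b=W(133,581,.012),W(99,150,.012);print("left edge",a,b,yaw(a,b))
a,b=W(338,378,.012),W(330,301,.012);print("line",a,b,yaw(a,b))
a,b=W(424,510,.012),W(399,281,.012);print("wing edge",a,b,yaw(a,b))
a,b=W(297,290,.012),W(281,120,.012);print("right edge",a,b,yaw(a,b))
a,b=W(277,74,.0375),W(87,88,.0375);print("fence front top",a,b,yaw(a,b)-90)
a,b=W(280,102,.0375),W(90,118,.0375);print("fence rear top",a,b,yaw(a,b)-90)
a,b=W(122,380,.034),W(108,124,.034);print("board L",a,b,yaw(a,b))
a,b=W(275,373,.034),W(263,130,.034);print("board R",a,b,yaw(a,b))
print("lever tip",W(484,460,.075),"pivot",W(356,432,.075))
```

```text
left edge [ 0.559 -0.04   0.012] [ 0.8143 -0.0206  0.012 ] 4.357607492777284
line [ 0.6757 -0.1602  0.012 ] [ 0.7216 -0.1564  0.012 ] 4.682783564529693
wing edge [ 0.5979 -0.2085  0.012 ] [ 0.7333 -0.1975  0.012 ] 4.6465101984659
right edge [ 0.7283 -0.1371  0.012 ] [ 0.8322 -0.1293  0.012 ] 4.278266636932552
fence front top [ 0.8518 -0.1261  0.0375] [ 0.8439 -0.0153  0.0375] 4.098696954700216
fence rear top [ 0.8348 -0.1276  0.0375] [ 0.8257 -0.017   0.0375] 4.686372268790251
board L [ 0.6722 -0.0352  0.034 ] [ 0.8232 -0.0273  0.034 ] 2.993871979262503
board R [ 0.6755 -0.1223  0.034 ] [ 0.819  -0.1175  0.034 ] 1.9110985675841663
lever tip [ 0.6202 -0.2332  0.075 ] pivot [ 0.6362 -0.1639  0.075 ]
```

Run:
```python
from h import *
from scipy.spatial.transform import Rotation as Ro
np.set_printoptions(precision=3,suppress=True,linewidth=150)
s=get_state();R=Ro.from_rotvec(s["orientation"]).as_matrix();print(R)
for n in("top","side"):
    p,d=capture(n);c=get_calibration(n);k,dd=K(c)
    v,u=np.nonzero((d>0)); 
    uv=cv2.undistortPoints(np.stack([u,v],1).astype(float)[:,None],k,dd)[:,0]
    X=(np.c_[uv,np.ones(len(u))]*d[v,u][:,None]-c["t"])@np.array(c["R"])
    H={}
    gx=np.round(X[:,0]/.08).astype(int);gy=np.round(X[:,1]/.08).astype(int)
    print(n,"rows x, cols y=.64..-.48")
    for i in range(1,14):
        row=[]
        for j in range(8,-7,-1):
            m=(gx==i)&(gy==j);row.append(X[m,2].max() if m.sum()>3 else np.nan)
        print(round(i*.08,2),np.array(row))
    m=(abs(X[:,0]-.634)<.012)&(abs(X[:,1]+.16)<.012);print("post top",np.percentile(X[m,2],[50,90,99]))
```

```text
[[ 0.    -0.973  0.233]
 [ 0.     0.233  0.973]
 [-1.     0.     0.   ]]
top rows x, cols y=.64..-.48
0.08 [   nan    nan    nan    nan    nan    nan    nan -0.269    nan -0.26     nan    nan    nan    nan    nan]
0.16 [nan nan nan nan nan nan nan nan nan nan nan nan nan nan nan]
0.24 [  nan   nan 0.006 0.185 0.102 0.149 0.201 0.15  0.053 0.057 0.066 0.059 0.071 0.065   nan]
0.32 [  nan   nan 0.006 0.182 0.194 0.006 0.213 0.213 0.059 0.061 0.059 0.064 0.063 0.052   nan]
0.4 [  nan   nan 0.011 0.006 0.007 0.147 0.213 0.212 0.054 0.053 0.06  0.062 0.053 0.051   nan]
0.48 [-0.139 -0.019  0.005  0.006  0.006  0.2    0.201  0.016  0.077  0.053  0.053  0.053  0.053  0.051    nan]
0.56 [  nan   nan 0.006 0.006 0.006 0.201 0.201 0.044 0.054 0.098 0.053 0.052 0.052 0.05    nan]
0.64 [  nan 0.003 0.081 0.066 0.018 0.044 0.017 0.043 0.037 0.04  0.083 0.079 0.03  0.029   nan]
0.72 [  nan 0.005 0.105 0.266 0.342 0.346 0.156 0.069 0.039 0.04  0.038 0.04  0.225 0.225   nan]
0.8 [  nan 0.005 0.128 0.268 0.375 0.346 0.071 0.07  0.042 0.044 0.041 0.006 0.237 0.236   nan]
0.88 [  nan   nan   nan 0.284 
[... 937 characters left out ...]
0.065 0.013 0.003 0.003 0.003 0.199 0.199 0.043 0.05  0.094 0.093 0.051 0.05  0.049   nan]
0.64 [0.202 0.073 0.08  0.013 0.015 0.015 0.015 0.042 0.035 0.037 0.082 0.077 0.028 0.027   nan]
0.72 [0.171 0.141 0.103 0.341 0.347 0.345 0.154 0.066 0.036 0.036 0.036 0.037 0.223 0.222   nan]
0.8 [0.104 0.068 0.334 0.354 0.362 0.345 0.068 0.067 0.04  0.04  0.038 0.003 0.234 0.235   nan]
0.88 [0.103   nan   nan 0.344 0.356 0.348 0.345 0.345 0.062 0.04  0.151 0.107 0.224 0.223   nan]
0.96 [  nan 0.329 0.332 0.338 0.343 0.366 0.374 0.348 0.347 0.248 0.237 0.168 0.112 0.247   nan]
1.04 [  nan   nan 0.337 0.346 0.343 0.365 0.373 0.353 0.347 0.251 0.219 0.219 0.09  0.09    nan]
post top [0.055 0.08  0.081]
```

>>> send_rows --increments '[[0, [-5, 0, 0], [0, 0, 0]], [0, [-5, 0, 0], [0, 0, 0]], [0, [-5, 0, 0], [0, 0, 0]], [0, [-5, 0, 0], [0, 0, 0]], [0, [0, -3.7, -2.3], [0, 0, 0]], [0, [0, -3.7, -2.3], [0, 0, 0]], [0, [0, -3.7, -2.3], [0, 0, 0]], [0, [0, -3.7, -2.3], [0, 0, 0]], [0, [0, -3.7, -2.3], [0, 0, 0]], [0, [0, -3.7, -2.3], [0, 0, 0]], [0, [0, -3.7, -2.3], [0, 0, 0]], [0, [0, -3.7, -2.3], [0, 0, 0]], [0, [0, -3.7, -2.3], [0, 0, 0]], [0, [0, -3.7, -2.3], [0, 0, 0]]]'

```text
clock: 2.85
tcp_pos: [0.4525, 0.297, 0.4388]
orientation: [-1.035, 1.311, 1.035]
contact_force: [0.1, 0.0, 0.1]
gripper_width: 0.0004
```

>>> send_rows --increments '[[0, [0, -2.1, -4.6], [0, 0, 0]], [0, [0, -2.1, -4.6], [0, 0, 0]], [0, [0, -2.1, -4.6], [0, 0, 0]], [0, [0, -2.1, -4.6], [0, 0, 0]], [0, [0, -2.1, -4.6], [0, 0, 0]], [0, [0, -2.1, -4.6], [0, 0, 0]], [0, [0, -2.1, -4.6], [0, 0, 0]], [0, [0, -2.1, -4.6], [0, 0, 0]], [0, [0, -2.1, -4.6], [0, 0, 0]], [0, [0, -2.1, -4.6], [0, 0, 0]]]'

```text
clock: 4.1
tcp_pos: [0.5491, -0.1996, 0.4388]
orientation: [-1.035, 1.311, 1.035]
contact_force: [0.5, 0.6, 0.5]
gripper_width: 0.0004
```

>>> send_rows --increments '[[0, [0, 0, 0], [10, 0, 0]], [0, [0, 0, 0], [10, 0, 0]], [0, [0, 0, 0], [10, 0, 0]], [0, [0, 0, 0], [10, 0, 0]], [0, [0, 0, 0], [10, 0, 0]], [0, [0, 0, 0], [10, 0, 0]], [0, [0, 0, 0], [10, 0, 0]], [0, [0, 0, 0], [10, 0, 0]], [0, [0, 0, 0], [10, 0, 0]], [0, [0, 0, 0], [10, 0, 0]], [0, [0, 0, 0], [10, 0, 0]], [0, [0, 0, 0], [10, 0, 0]], [0, [0, 0, 0], [10, 0, 0]], [0, [0, 0, 0], [10, 0, 0]], [0, [0, 0, 0], [10, 0, 0]], [0, [0, 0, 0], [10, 0, 0]], [0, [0, 0, 0], [10, 0, 0]], [0, [0, 0, 0], [9, 0, 0]]]'

```text
clock: 6.35
tcp_pos: [0.549, -0.1978, 0.4386]
orientation: [1.371, 1.096, -1.371]
contact_force: [-0.1, -0.2, -1.3]
gripper_width: 0.0001
```

Run:
```python
from h import *
from scipy.spatial.transform import Rotation as Ro
np.set_printoptions(precision=4,suppress=True)
s=get_state();R=Ro.from_rotvec(s["orientation"]).as_matrix();print(R,s["tcp_pos"],s["joint_positions"],s["clock"])
print("zyaw",np.degrees(np.arctan2(R[1,2],R[0,2])))
print(R.T@(np.array([.595,-.2035,.13])-s["tcp_pos"])*100)
shot("top","top2");shot("side","side2")
```

```text
[[ 0.      0.9754 -0.2203]
 [ 0.0005 -0.2203 -0.9754]
 [-1.     -0.0001 -0.0005]] [ 0.549  -0.1978  0.4386] [-0.1791  0.5652  0.8537  1.3959 -0.425   1.3701 -1.1125] 6.35
zyaw -102.72431353784069
[30.8648  4.6146 -0.4448]
```

>>> send_rows --increments '[[0, [2, 2.3, -0.2], [0, 0, 0]], [0, [4, 2.3, -0.2], [0, 0, 0]], [0, [5, 0, 0], [0, 0, 0]], [0, [5, 0, 0], [0, 0, 0]], [0, [5, 0, 0], [0, 0, 0]], [0, [5, 0, 0], [0, 0, 0]], [0, [3, 0, 0], [0, 0, 0]], [0, [2, 0, 0], [0, 0, 0]], [0, [0, 0, 0], [0, 0, 0]]]'

```text
clock: 7.58
tcp_pos: [0.5943, -0.2037, 0.1278]
orientation: [1.366, 1.101, -1.367]
contact_force: [0.1, -0.3, 0.3]
gripper_width: 0.0007
```

Run:
```python
from h import *
from scipy.spatial.transform import Rotation as Ro
np.set_printoptions(precision=4,suppress=True)
s=get_state();print(s["tcp_pos"],s["joint_positions"],s["clock"])
shot("top","top3",(250,110,240,200),3.3);shot("side","side3")
```

```text
[ 0.5943 -0.2037  0.1278] [-0.0586  0.9249  0.6135  1.67   -0.7098  0.7843 -0.8969] 7.575
```

View pics/side3.png

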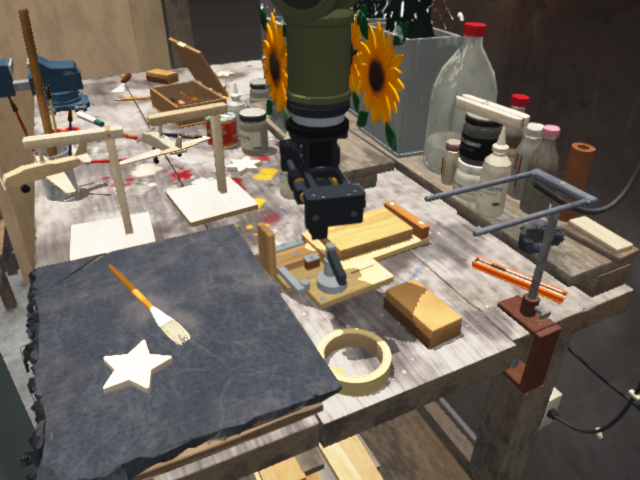

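View pics/top3.png

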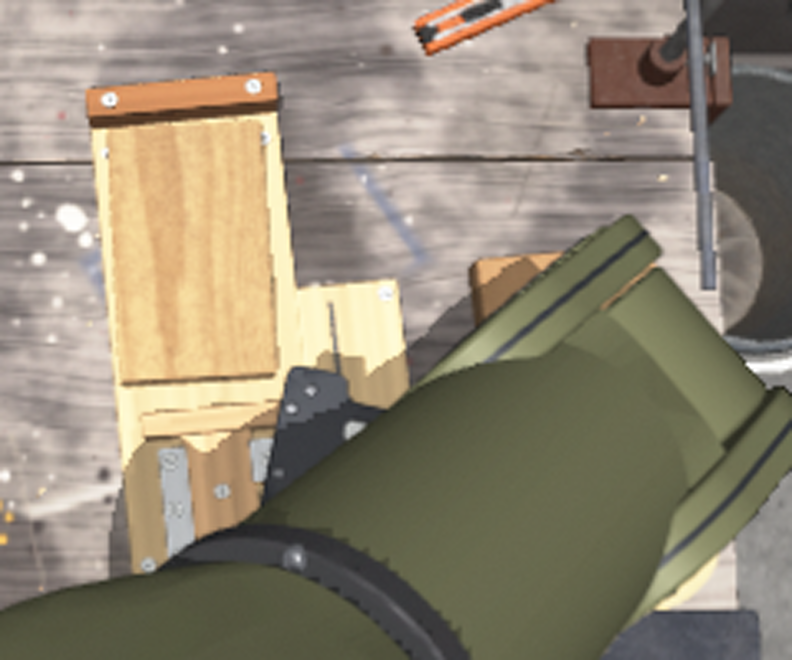

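Side view: the gripper hangs at about (320,215) above the cam, with the lever and tape clear below. In the top view the arm hides the cam. I'll check where the tip projects.

Run:
```python
from h import *
s=get_state()
print(proj("side",[s["tcp_pos"],[.5943,-.2037,.052],[.635,-.1615,.082],[.624,-.231,.075]]))
im=cv2.imread("pics/side3.png");cv2.imwrite("pics/side3c.png",cv2.resize(im[130:330,230:430],None,fx=3,fy=3))
```

```text
[[317.75939575 234.73010298]
 [316.56059078 280.35947858]
 [328.84026648 242.24937263]
 [344.03090283 272.2289927 ]]
```

View pics/side3c.png

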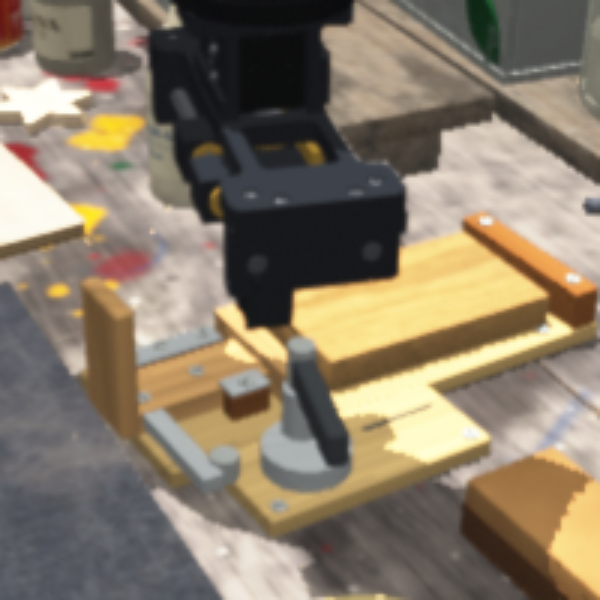

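Run:
```python
from h import *
from scipy.spatial.transform import Rotation as Ro
s=get_state();R=Ro.from_rotvec(s["orientation"]).as_matrix()
for b in(0,-.02,-.04,-.064):
  for zz in (-.0175,.0175,.09):
    for y in (-.0375,-.009,.009,.0375):
      print(b,zz,y,((proj("side",[s["tcp_pos"]+R@np.array([b,y,zz])])[0]-[230,130])*3).round(0))
```

```text
0 -0.0175 -0.0375 [175. 305.]
0 -0.0175 -0.009 [236. 297.]
0 -0.0175 0.009 [273. 293.]
0 -0.0175 0.0375 [332. 286.]
0 0.0175 -0.0375 [190. 345.]
0 0.0175 -0.009 [253. 337.]
0 0.0175 0.009 [292. 332.]
0 0.0175 0.0375 [353. 324.]
0 0.09 -0.0375 [224. 439.]
0 0.09 -0.009 [293. 430.]
0 0.09 0.009 [335. 424.]
0 0.09 0.0375 [402. 415.]
-0.02 -0.0175 -0.0375 [174. 267.]
-0.02 -0.0175 -0.009 [235. 260.]
-0.02 -0.0175 0.009 [274. 255.]
-0.02 -0.0175 0.0375 [333. 249.]
-0.02 0.0175 -0.0375 [189. 306.]
-0.02 0.0175 -0.009 [253. 298.]
-0.02 0.0175 0.009 [292. 293.]
-0.02 0.0175 0.0375 [354. 286.]
-0.02 0.09 -0.0375 [223. 399.]
-0.02 0.09 -0.009 [293. 389.]
-0.02 0.09 0.009 [337. 383.]
-0.02 0.09 0.0375 [404. 374.]
-0.04 -0.0175 -0.0375 [173. 228.]
-0.04 -0.0175 -0.009 [235. 221.]
-0.04 -0.0175 0.009 [274. 217.]
-0.04 -0.0175 0.0375 [334. 210.]
-0.04 0.0175 -0.0375 [188. 266.]
-0.04 0.0175 -0.009 [252. 259.]
-0.04 0.0175 0.009 [293. 254.]
-0.04 0.0175 0.0375 [356. 247.]
-0.04 0.09 -0.0375 [223. 356.]
-0.04 0.09 -0.009 [294. 347.]
-0.04 0.09 0.009 [338. 342.]
-0.04 0.09 0.0375 [407. 333.]
-0.064 -0.0175 -0.0375 [171. 180.]
-0.064 -0.0175 -0.009 [235. 174.]
-0.064 -0.0175 0.009 [274. 169.]
-0.064 -0.0175 0.0375 [336. 163.]
-0.064 0.0175 -0.0375 [186. 217.]
-0.064 0.0175 -0.009 [252. 209.]
-0.064 0.0175 0.009 [293. 205.]
-0.064 0.0175 0.0375 [358. 198.]
-0.064 0.09 -0.0375 [222. 304.]
-0.064 0.09 -0.009 [294. 295.]
-0.064 0.09 0.009 [339. 289.]
-0.064 0.09 0.0375 [409. 281.]
```

>>> send_rows --increments '[[0, [3, 0, 0], [0, 0, 0]], [0, [3, 0, 0], [0, 0, 0]], [0, [1.3, 0, 0], [0, 0, 0]], [0, [0, 0, 0], [0, 0, 0]]]'

```text
clock: 8.18
tcp_pos: [0.595, -0.2043, 0.0561]
orientation: [1.367, 1.098, -1.367]
contact_force: [-0.6, -0.7, 0.3]
gripper_width: 0.0007
```

>>> send_rows --increments '[[0, [0, 0.7, 0], [0, 0, 0]], [0, [0, 0.5, 0], [0, 0, 0]], [0, [0, 0.3, 0], [0, 0, 0]], [0, [0, 0, 0], [0, 0, 0]]]'

```text
clock: 8.68
tcp_pos: [0.6091, -0.2074, 0.0558]
orientation: [1.367, 1.099, -1.368]
contact_force: [-1.4, 0.6, 0.8]
gripper_width: 0.0007
```

>>> send_rows --increments '[[0, [0, 0.3, 0], [0, 0, 0]], [0, [0, 0, 0], [0, 0, 0]]]'

```text
clock: 8.93
tcp_pos: [0.6104, -0.2079, 0.0556]
orientation: [1.367, 1.102, -1.37]
contact_force: [-5.5, 0.9, 3.9]
gripper_width: 0.0005
```

Run:
```python
from h import *
from scipy.spatial.transform import Rotation as Ro
s=get_state();R=Ro.from_rotvec(s["orientation"]).as_matrix()
print(s["tcp_pos"],s["contact_force"],np.degrees(np.arctan2(R[1,2],R[0,2])))
shot("side","side4",(230,130,200,200),3)
```

```text
[ 0.61035368 -0.20785766  0.05557277] [-5.48858217  0.89764618  3.94740431] -102.47427538107662
```

View pics/side4.png

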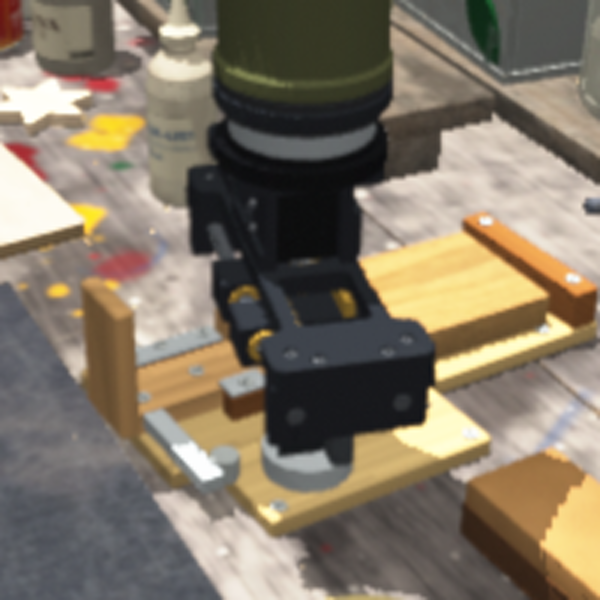

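>>> send_rows --increments '[[0, [0, 0.53, 0.13], [-6, 0, 0]], [0, [0, 0.53, 0.13], [-6, 0, 0]], [0, [0, 0.53, 0.13], [-6, 0, 0]], [0, [0, 0.53, 0.13], [-6, 0, 0]], [0, [0, 0.53, 0.13], [-6, 0, 0]], [0, [0, 0.53, 0.13], [-6, 0, 0]], [0, [0, 0.53, 0.13], [-6, 0, 0]], [0, [0, 0.53, 0.13], [-6, 0, 0]], [0, [0, 0.53, 0.13], [-6, 0, 0]], [0, [0, 0, 0], [0, 0, 0]]]'

```text
clock: 10.22
tcp_pos: [0.6566, -0.2109, 0.055]
orientation: [0.659, 1.473, -0.663]
contact_force: [-5.4, -0.5, 1.1]
gripper_width: 0.0006
```

```bash
cat > st.py <<'E'
from h import *
from scipy.spatial.transform import Rotation as Ro
s=get_state();R=Ro.from_rotvec(s["orientation"]).as_matrix()
np.set_printoptions(precision=4,suppress=True)
print(s["clock"],s["tcp_pos"],s["contact_force"],"zyaw",np.degrees(np.arctan2(R[1,2],R[0,2])),"j",s["joint_positions"])
print("rel pivot in tool (mm)",1000*R.T@(s["tcp_pos"]-[.635,-.1615,.065]), "force tool",R.T@s["contact_force"])
E
python3 st.py; python3 -c "
from h import *
shot('side','side5',(230,130,200,200),3)"
```

```text
10.225 [ 0.6566 -0.2109  0.055 ] [-5.3627 -0.4994  1.1279] zyaw -48.465006681516535 j [ 0.0751  1.0355  0.3461  1.4762 -0.4581  0.7164 -0.231 ]
rel pivot in tool (mm) [  9.9017 -16.5129  51.3217] force tool [-1.0968 -4.3501 -3.1864]
```

View pics/side5.png

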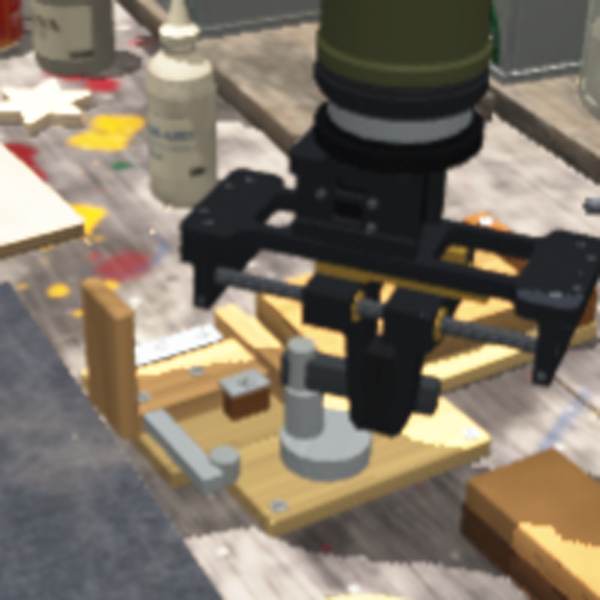

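Fingers are flush on the lever at about (380,385) in the crop and the cam is turning. I'll carry on round the arc.

>>> send_rows --increments '[[0, [0, 0.53, 0.13], [-6, 0, 0]], [0, [0, 0.53, 0.13], [-6, 0, 0]], [0, [0, 0.53, 0.13], [-6, 0, 0]], [0, [0, 0.53, 0.13], [-6, 0, 0]], [0, [0, 0.53, 0.13], [-6, 0, 0]], [0, [0, 0.53, 0.13], [-6, 0, 0]], [0, [0, 0.53, 0.13], [-6, 0, 0]], [0, [0, 0.53, 0.13], [-6, 0, 0]], [0, [0, 0, 0], [0, 0, 0]]]'

```text
clock: 11.4
tcp_pos: [0.6863, -0.1806, 0.0552]
orientation: [0.005, 1.573, -0.01]
contact_force: [-3.0, -3.7, -1.8]
gripper_width: 0.0005
```

```bash
python3 st.py; python3 -c "
from h import *
shot('side','side6',(230,130,200,200),3);shot('top','top6',(250,110,240,200),3.3)"
```

```text
11.4 [ 0.6863 -0.1806  0.0552] [-2.9705 -3.737  -1.758 ] zyaw -0.5486137853731736 j [ 0.1203  1.0309  0.1481  1.4024 -0.1874  0.7234  0.3287]
rel pivot in tool (mm) [  9.7726 -18.6172  51.4842] force tool [ 1.775  -3.7601 -2.931 ]
```

View pics/side6.png

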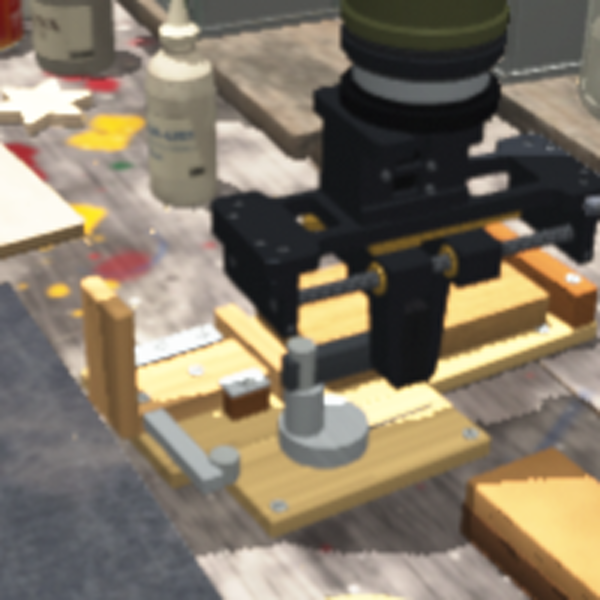

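View pics/top6.png

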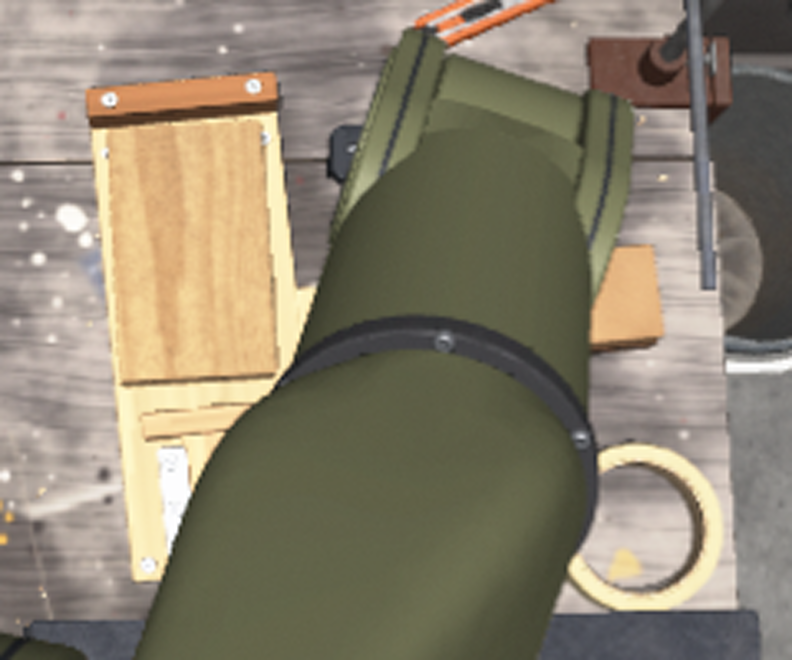

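>>> send_rows --increments '[[0, [0, 0.27, 0.07], [-3, 0, 0]], [0, [0, 0.18, 0.05], [-2, 0, 0]], [0, [0, 0, 0], [0, 0, 0]], [0, [0, 0, 0], [0, 0, 0]]]'

```text
clock: 12.0
tcp_pos: [0.6877, -0.1765, 0.0553]
orientation: [-0.063, 1.572, 0.057]
contact_force: [-2.5, -5.2, -2.2]
gripper_width: 0.0005
```

```bash
python3 st.py; python3 -c "
from h import *
shot('side','side7',(230,130,200,200),3)"
```

```text
12.0 [ 0.6877 -0.1765  0.0553] [-2.4672 -5.1667 -2.2312] zyaw 4.393000731378895 j [ 0.1238  1.0292  0.1275  1.4015 -0.1598  0.7216  0.3869]
rel pivot in tool (mm) [  9.6896 -18.9611  51.3854] force tool [ 2.2534 -4.9547 -2.8519]
```

View pics/side7.png

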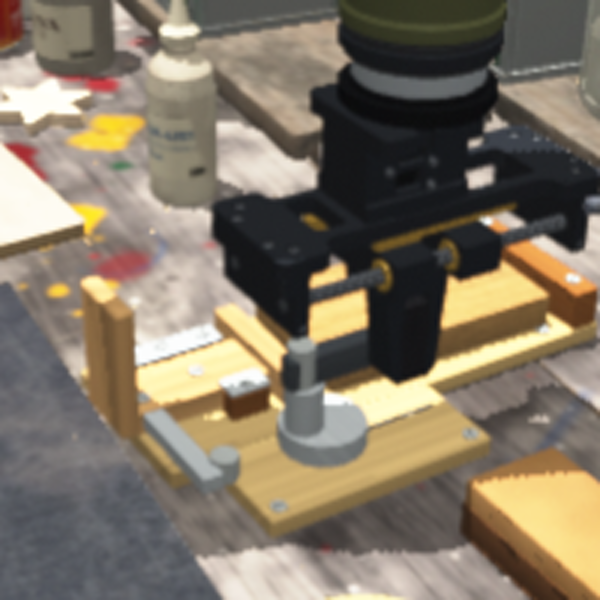

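>>> send_rows --increments '[[0, [0, -1.5, 0], [0, 0, 0]], [0, [0, -1.5, 0], [0, 0, 0]], [0, [-4, 0, 0], [0, 0, 0]], [0, [-5, 0, 0], [0, 0, 0]], [0, [-5, 0, 0], [0, 0, 0]], [0, [0, 1.8, -4], [10, 0, 0]], [0, [0, 2, -4], [10, 0, 0]], [0, [0, 3, -3], [10, 0, 0]], [0, [0, 0, -4], [10, 0, 0]], [0, [0, 0, -3], [10, 0, 0]], [0, [0, 0, 0], [10, 0, 0]], [0, [0, 0, 0], [10, 0, 0]], [0, [0, 0, 0], [10, 0, 0]], [0, [0, 0, 0], [10, 0, 0]], [0, [0, 0, 0], [0, 0, 0]]]'

```text
clock: 13.92
tcp_pos: [0.5312, -0.0936, 0.1958]
orientation: [1.15, 1.245, -1.149]
contact_force: [-0.7, 0.9, -0.1]
gripper_width: 0.0008
```

```bash
python3 st.py; python3 -c "
from h import *
shot('side','side8',(230,130,200,200),3);shot('top','top8',(250,110,240,200),3.3)"
```

```text
13.925 [ 0.5312 -0.0936  0.1958] [-0.7388  0.8996 -0.122 ] zyaw -85.35487350684265 j [-0.2533  0.7138  0.5912  1.8949 -0.5921  0.7125 -0.8031]
rel pivot in tool (mm) [-130.9954  -97.7843  -75.995 ] force tool [ 0.1208 -0.6637 -0.9566]
```

View pics/side8.png

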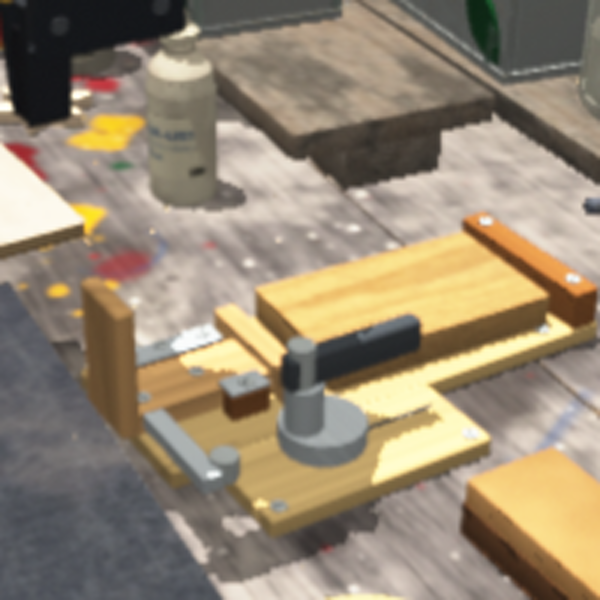

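View pics/top8.png

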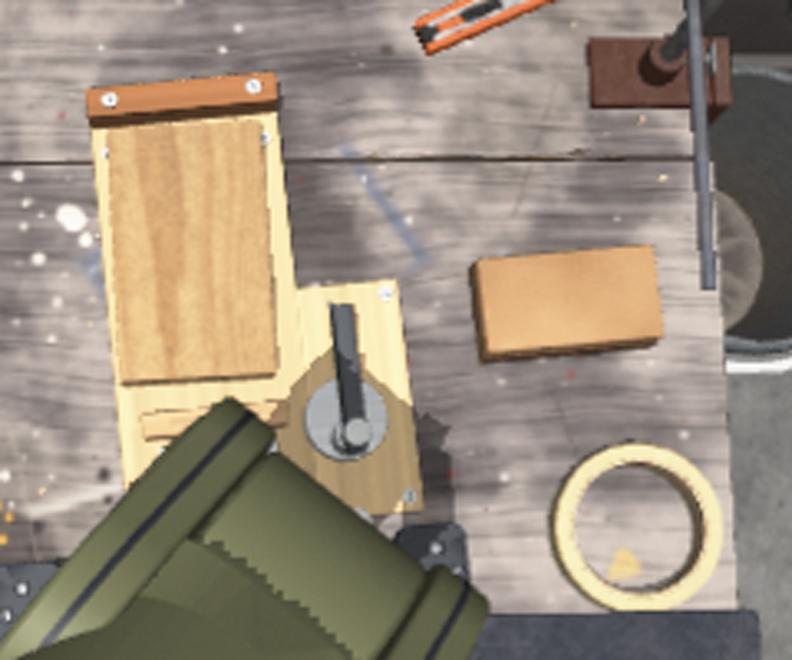

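The lever now points forward at about (343,355) in the top crop, over the dark line. I'll measure its angle.

Run:
```python
from h import *
p,d=capture("top")
g=cv2.cvtColor(p,cv2.COLOR_RGB2GRAY)
x0,y0,x1,y1=346,200,364,236
m=np.zeros_like(g);m[y0:y1,x0:x1]=(g[y0:y1,x0:x1]<85)
n,l,st,_=cv2.connectedComponentsWithStats(m);k=1+np.argmax(st[1:,4]);print(st[k])
v,u=np.nonzero(l==k)
# row-wise centre, depth only top face
rows=[(np.mean(u[v==r]),r,(v==r).sum()) for r in np.unique(v)]
print([(round(a,1),b,c) for a,b,c in rows])
rows=[r for r in rows if r[1]>=203 and r[1]<=228]
W=np.array([onz("top",[a,b],.075) for a,b,_ in rows])
A=np.polyfit(W[:,0],W[:,1],1);print("lever yaw",np.degrees(np.arctan(A[0])),W[0],W[-1],"y at x=.635",np.polyval(A,.635))
for q in("cam_pivot","lever","push_plate"):
  print(q,[(r["point"],r["score"]) for r in landmark_of(q,"top")][:1])
capture("side")
for q in("cam_pivot","lever","push_plate"):
  print(q,[(r["point"],r["score"]) for r in landmark_of(q,"side")][:1])
```

```text
[350 204  10  32 124]
[(np.float64(350.0), np.int64(204), np.int64(1)), (np.float64(350.0), np.int64(205), np.int64(1)), (np.float64(350.0), np.int64(206), np.int64(1)), (np.float64(351.0), np.int64(207), np.int64(1)), (np.float64(351.0), np.int64(208), np.int64(1)), (np.float64(351.0), np.int64(209), np.int64(1)), (np.float64(351.0), np.int64(210), np.int64(1)), (np.float64(351.0), np.int64(211), np.int64(1)), (np.float64(351.0), np.int64(212), np.int64(1)), (np.float64(351.0), np.int64(213), np.int64(1)), (np.float64(351.0), np.int64(214), np.int64(1)), (np.float64(351.0), np.int64(215), np.int64(1)), (np.float64(351.5), np.int64(216), np.int64(2)), (np.float64(352.0), np.int64(217), np.int64(3)), (np.float64(352.5), np.int64(218), np.int64(4)), (np.float64(354.0), np.int64(219), np.int64(5)), (np.float64(353.5), np.int64(220), np.int64(4)), (np.float64(353.5), np.int64(221), np.int64(4)), (np.float64(354.0), np.int64(222), np.int64(5)), (np.float64(355.0), np.int64(223), np.int64(7)), (np.float64(355.0), np.int64(224), np.int64(7)), (np.float64(355.0), np.int64(225), np.int64(7)), (np.float64(355.5), np.int64(226), np.int64(6)), (np.float64(355.5), np.int64(227), np.int64(6)), (np.float64(355.5), np.int64(228), np.int64(6)), (np.float64(355.5), np.int64(229), np.int64(6)), (np.float64(355.5), np.int64(230), np.int64(6)), (np.float64(356.0), np.int64(231), np.int64(7)), (np.float64(356.0), np.int64(232), np.int64(7)), (np.float64(356.0), np.int64(233), np.int64(7)), (np.float64(356.0), np.int64(234), np.int64(7)), (np.float64(356.5), np.int64(235), np.int64(6))]
lever yaw 12.949465435152867 [ 0.70284609 -0.15178804  0.075     ] [ 0.6589061  -0.16079297  0.075     ] y at x=.635 -0.16631407766619552
cam_pivot [([357.0, 241.8], 0.93)]
lever [([351.7, 208.2], 0.87)]
push_plate []
cam_pivot [([329.8, 251.3], 0.86)]
lever [([360.6, 241.0], 0.79)]
push_plate [([261.4, 236.4], 0.87)]
```

Run:
```python
from h import *
a,b=onz("top",[357,241.8],.065),onz("top",[351.7,208.2],.065);print(a,b,np.degrees(np.arctan2(*(b-a)[[1,0]])))
a,b=tri([329.8,251.3],[357,241.8]),tri([360.6,241],[351.7,208.2]);print(a,b,np.degrees(np.arctan2(*(b-a)[[1,0]])))
p,d=capture("top");c=get_calibration("top")
cv2.imwrite("pics/top9.png",cv2.resize(p[190:255,330:385,::-1],None,fx=9,fy=9,interpolation=cv2.INTER_CUBIC))
Z=np.full(d.shape,np.nan)
pts=[]
for v in range(198,236):
  for u in range(340,366):
    if d[v,u]>0:
      o,r=ray("top",[u,v]);X=o+r*d[v,u]
      if .064<X[2]<.079: pts.append(X)
P=np.array(pts);P=P[P[:,0]>.65];m=P.mean(0)
w,V=np.linalg.eigh(np.cov((P-m)[:,:2].T));V=V[:,1];print(len(P),m,P[:,0].max(),np.degrees(np.arctan(V[1]/V[0])))
```

```text
[ 0.63511391 -0.16389237  0.065     ] [ 0.69700167 -0.15556008  0.065     ] 7.6679291648878705
[ 0.63525439 -0.16386148  0.06689089] [ 0.69607001 -0.15514787  0.06424177] 8.153795241471242
218 [ 0.67814406 -0.16006229  0.07463491] 0.7069589374654215 5.250660739755641
```

View pics/top9.png

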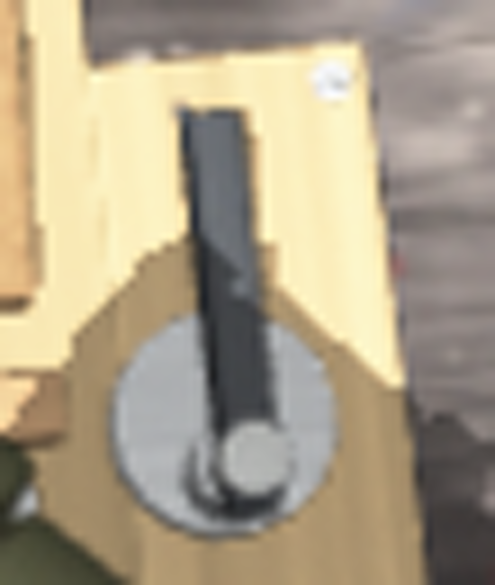

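Run:
```python
from h import *
f=lambda x,y:[(x+.5)/9+330-.5,(y+.5)/9+190-.5]
for (p,q,z) in(((247,110),(272,420),.075),((192,125),(215,430),.075),((360,45),(425,580),.012)):
  a,b=onz("top",f(*q),z),onz("top",f(*p),z);print(a,b,np.degrees(np.arctan2(*(b-a)[[1,0]])))
# automatic edges: gradient-based subpixel along rows, blue-red channel
p,_=capture("top");g=p[:,:,0].astype(float)
L=[];Rr=[]
for v in range(206,232):
  row=cv2.GaussianBlur(g[v:v+1,340:372],(3,1),0)[0];dg=np.gradient(row)
  dark=np.argmin(np.where((np.arange(32)>9)&(np.arange(32)<22),row,999))
  r=dark+np.argmax(dg[dark:dark+7]);l=dark-6+np.argmin(dg[dark-6:dark+1])
  sub=lambda i,s:i+0.5*(s*dg[i-1]-s*dg[i+1])/(s*dg[i-1]-2*s*dg[i]+s*dg[i+1]+1e-9)
  L.append(onz("top",[340+sub(l,-1),v],.065));Rr.append(onz("top",[340+sub(r,1),v],.075))
for E in(L,Rr):
  E=np.array(E);k=np.ones(len(E),bool)
  for _ in range(4):
    A=np.polyfit(E[k,0],E[k,1],1);e=E[:,1]-np.polyval(A,E[:,0]);k=abs(e)<2*max(e[k].std(),.0003)
  print(k.sum(),e[k].std(),np.degrees(np.arctan(A[0])))
```

```text
[ 0.64394585 -0.16815123  0.075     ] [ 0.70684162 -0.16456096  0.075     ] 3.2670567948143043
[ 0.64204892 -0.15673863  0.075     ] [ 0.70385613 -0.15341881  0.075     ] 3.074547237426646
[ 0.61744601 -0.20641343  0.012     ] [ 0.73383174 -0.19552401  0.012     ] 5.345217522044044
25 0.00013018938298505075 5.268378520621308
19 0.00029642933342674646 3.606123297149002
```

Lever yaw measures between 3 and 5.3° (best about 4.4°) against a jig yaw of about 4.5°, so the cam is at its low point. Next is the plate.

>>> send_rows --increments '[[0, [0, -0.8, 0.2], [0, 0, 0]], [0, [4, 0, 0], [0, 0, 0]], [0, [4, 0, 0], [0, 0, 0]], [0, [3, 0, 0], [0, 0, 0]], [0, [2, 0, 0], [0, 0, 0]], [0, [0, 0, 0], [0, 0, 0]]]'

```text
clock: 15.28
tcp_pos: [0.5212, -0.0961, 0.0647]
orientation: [1.15, 1.248, -1.153]
contact_force: [-0.6, -0.5, 0.3]
gripper_width: 0.0006
```

```bash
python3 st.py; python3 -c "
from h import *
shot('side','side10',(200,130,200,200),3)"
```

```text
15.275 [ 0.5212 -0.0961  0.0647] [-0.5679 -0.4523  0.2784] zyaw -85.48172634223509 j [-0.1132  0.8909  0.3585  1.9908 -0.7731  0.4018 -0.6413]
rel pivot in tool (mm) [   0.6236 -108.2794  -74.1705] force tool [-0.2771 -0.6025  0.406 ]
```

View pics/side10.png

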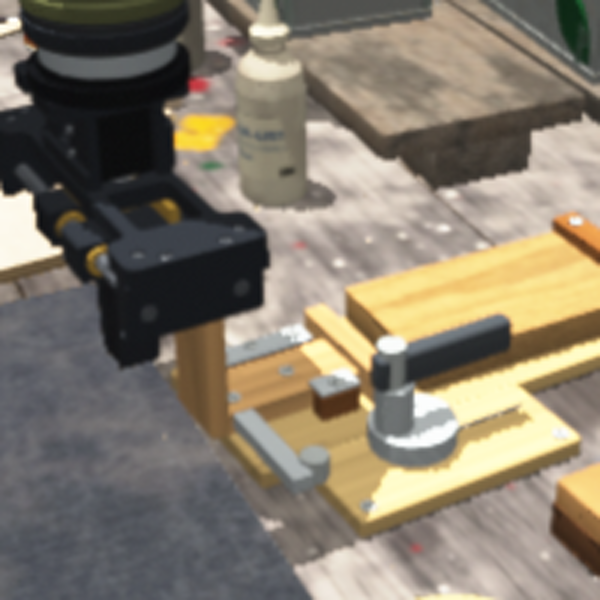

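The fingertip at about (130,345) is behind the rear plate (200,375) and above the slab. I'll advance until contact.

>>> send_rows --increments '[[0, [0, 0.6, 0], [0, 0, 0]], [0, [0, 0.5, 0], [0, 0, 0]], [0, [0, 0.3, 0], [0, 0, 0]], [0, [0, 0, 0], [0, 0, 0]]]'

```text
clock: 15.82
tcp_pos: [0.537, -0.0947, 0.0659]
orientation: [1.15, 1.245, -1.15]
contact_force: [-1.0, 0.3, 0.7]
gripper_width: 0.0006
```

>>> send_rows --increments '[[0, [0, 0.3, 0], [0, 0, 0]], [0, [0, 0.3, 0], [0, 0, 0]], [0, [0, 0.3, 0], [0, 0, 0]], [0, [0, 0, 0], [0, 0, 0]]]'

```text
clock: 16.32
tcp_pos: [0.5451, -0.0942, 0.0656]
orientation: [1.15, 1.247, -1.151]
contact_force: [-2.9, -1.5, 1.6]
gripper_width: 0.0003
```

>>> send_rows --increments '[[0, [0, 0.4, 0], [0, 0, 0]], [0, [0, 0.4, 0], [0, 0, 0]], [0, [0, 0.4, 0], [0, 0, 0]], [0, [0, 0, 0], [0, 0, 0]]]'

```text
clock: 16.82
tcp_pos: [0.5582, -0.093, 0.0656]
orientation: [1.151, 1.245, -1.15]
contact_force: [-0.9, -0.4, 0.1]
gripper_width: 0.0004
```

```bash
python3 st.py; python3 -c "
from h import *
shot('side','side11',(200,130,240,200),3)"
```

```text
16.825 [ 0.5582 -0.093   0.0656] [-0.9462 -0.403   0.0649] zyaw -85.42297698698405 j [-0.1495  0.9224  0.4128  1.8878 -0.7469  0.4902 -0.6972]
rel pivot in tool (mm) [ -0.6641 -71.0909 -74.4219] force tool [-0.0657 -0.9753  0.3262]
```

View pics/side11.png

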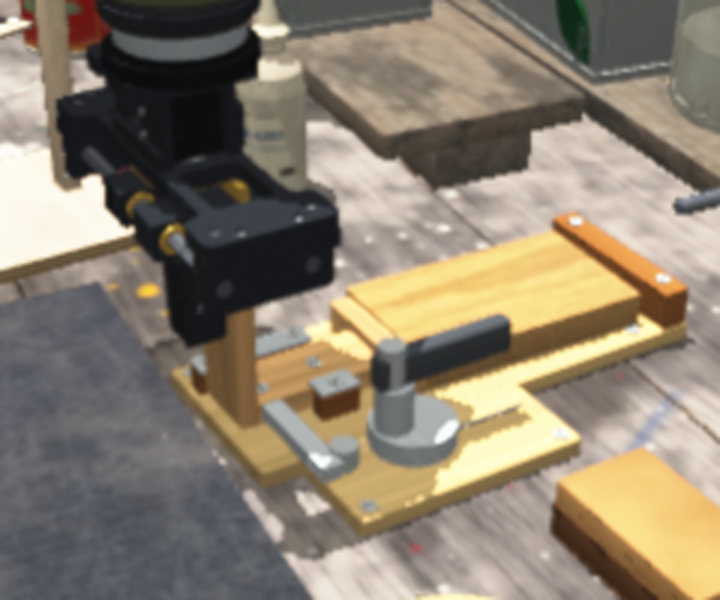

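The jaw at about (365,335) has reached the board. I'll push on gently to seat it.

>>> send_rows --increments '[[0, [0, 0.2, 0], [0, 0, 0]], [0, [0, 0.2, 0], [0, 0, 0]], [0, [0, 0.2, 0], [0, 0, 0]], [0, [0, 0, 0], [0, 0, 0]]]'

```text
clock: 17.38
tcp_pos: [0.5637, -0.0925, 0.0656]
orientation: [1.151, 1.246, -1.15]
contact_force: [-3.7, 0.4, 0.9]
gripper_width: 0.0004
```

>>> send_rows --increments '[[0, [0, 0.2, 0], [0, 0, 0]], [0, [0, 0.2, 0], [0, 0, 0]], [0, [0, 0, 0], [0, 0, 0]]]'

```text
clock: 17.75
tcp_pos: [0.5663, -0.0923, 0.0656]
orientation: [1.15, 1.248, -1.152]
contact_force: [-6.7, 0.1, 3.5]
gripper_width: 0.0002
```

>>> send_rows --increments '[[0, [0, 0.2, 0], [0, 0, 0]], [0, [0, 0.2, 0], [0, 0, 0]], [0, [0, 0, 0], [0, 0, 0]]]'

```text
clock: 18.12
tcp_pos: [0.5663, -0.0922, 0.0655]
orientation: [1.149, 1.254, -1.157]
contact_force: [-14.1, -0.8, 9.5]
gripper_width: 0.0002
```

```bash
python3 st.py; python3 -c "
from h import *
shot('side','side12',(200,130,240,200),3)
shot('top','top12',(250,110,240,200),3.3)"
```

```text
18.125 [ 0.5663 -0.0922  0.0655] [-14.0987  -0.8319   9.5032] zyaw -85.5105408169867 j [-0.1598  0.9349  0.4328  1.854  -0.7343  0.5292 -0.7192]
rel pivot in tool (mm) [  0.2376 -63.0956 -74.4504] force tool [ -9.3732 -14.2067  -0.2997]
```

View pics/side12.png

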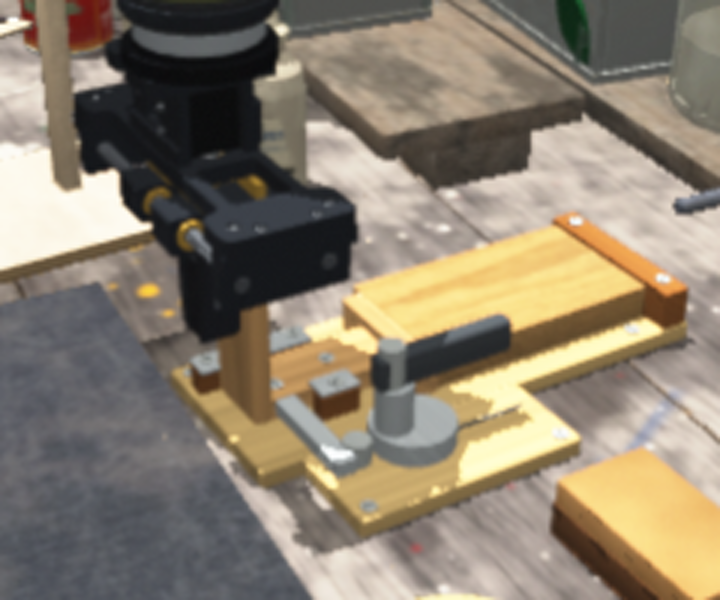

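View pics/top12.png

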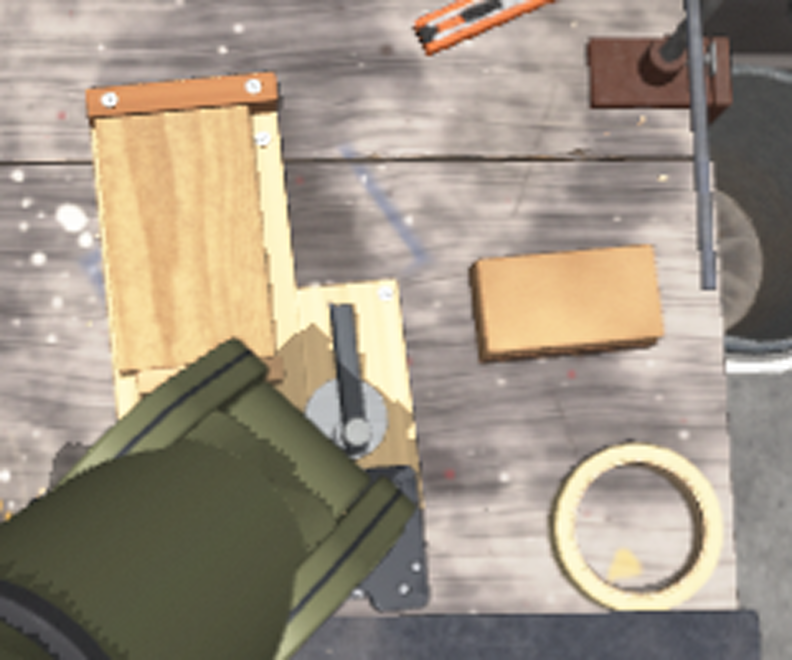

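>>> send_rows --increments '[[0, [0, 0.2, 0], [0, 0, 0]], [0, [0, 0.1, 0], [0, 0, 0]], [0, [0, 0, 0], [0, 0, 0]]]'

```text
clock: 18.6
tcp_pos: [0.5662, -0.0922, 0.0655]
orientation: [1.148, 1.258, -1.161]
contact_force: [-20.1, 0.6, 14.4]
gripper_width: 0.0006
```

>>> send_rows --increments '[[0, [0, -0.8, 0], [0, 0, 0]], [0, [0, -1.2, 0], [0, 0, 0]], [0, [0, -1.5, 0], [0, 0, 0]], [0, [-4, -0.5, 0], [0, 0, 0]], [0, [-5, 0, 0], [0, 0, 0]], [0, [-5, -4, 0], [0, 0, 0]], [0, [-5, -4, 0], [0, 0, 0]], [0, [-5, 0, 0], [0, 0, 0]], [0, [0, 0, 0], [0, 0, 0]]]'

```text
clock: 19.73
tcp_pos: [0.4596, -0.1026, 0.3069]
orientation: [1.154, 1.236, -1.144]
contact_force: [0.1, 0.6, -0.4]
gripper_width: 0.0002
```

```bash
python3 st.py
python3 - <<'E'
from h import *
shot('side','side13',(200,130,240,200),3)
shot('top','top13',(250,110,240,200),3.3)
for q in("tape","sanding_block","glue","cam_pivot","lever","push_plate","board"):
  t=landmark_of(q,"top");print(q,t and t[0]["point"], (lambda s:s and s[0]["point"])(landmark_of(q,"side")))
E
```

```text
19.725 [ 0.4596 -0.1026  0.3069] [ 0.1332  0.5608 -0.4462] zyaw -85.45923367777287 j [-0.3671  0.4814  0.7619  1.9561 -0.4377  0.8619 -0.8646]
rel pivot in tool (mm) [-243.9161 -167.502   -72.061 ] force tool [ 0.4468  0.1723 -0.5495]
tape [438.0, 269.1] [351.4, 364.7]
sanding_block [417.3, 204.5] [419.1, 314.7]
glue [188.4, 214.4] [292.5, 191.7]
cam_pivot [355.5, 243.3] [329.4, 252.2]
lever [352.7, 208.3] [357.7, 243.2]
push_plate [319.5, 274.5] [278.0, 233.6]
board [303.7, 181.7] [362.9, 236.1]
```

View pics/side13.png

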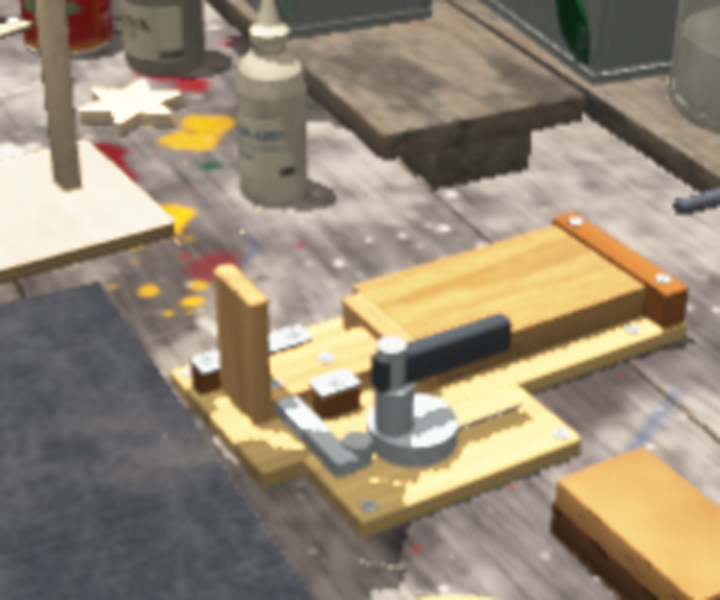

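View pics/top13.png

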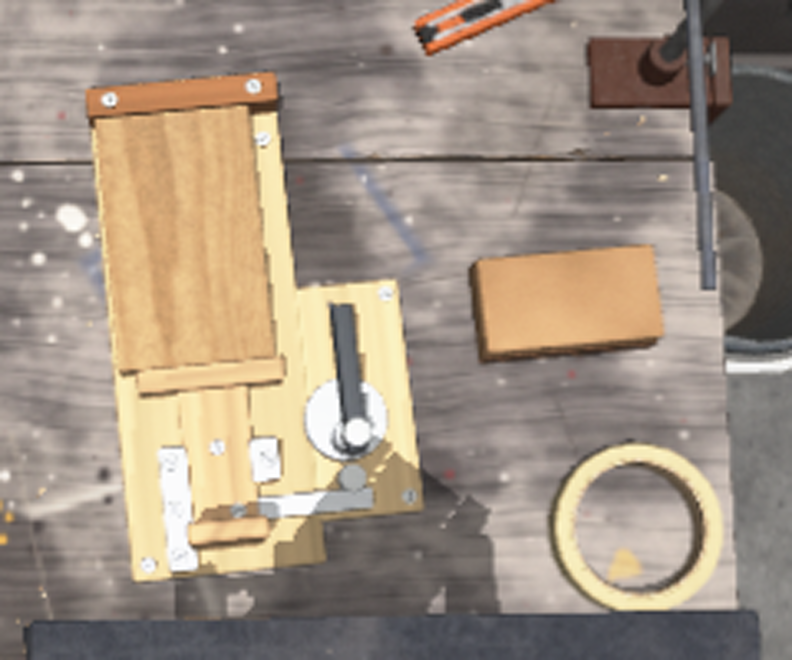

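The board (185,240) sits against the fence with the jaw (212,375) on it. The lever (343,360) points forward and the tape, block and glue are where they were. One last measurement of the angles.

Run:
```python
from h import *
p,_=capture("top")
g=cv2.cvtColor(p,cv2.COLOR_RGB2GRAY).astype(np.float32)
def edge(c0,c1,v0,v1,z,lo,hi,dark_right):
  E=[]
  for v in range(v0,v1):
    c=c0+(c1-c0)*(v-v0)/(v1-v0); u=np.arange(c-4,c+4,.1,dtype=np.float32)
    r=cv2.remap(cv2.GaussianBlur(g,(3,3),0),u[None],np.full((1,len(u)),v,np.float32),cv2.INTER_LINEAR)[0]
    dg=np.gradient(r)*(-1 if dark_right else 1); i=np.argmax(cv2.GaussianBlur(dg[None],(15,1),0)[0]); E.append(onz("top",[u[i],v],z))
  E=np.array(E);k=np.ones(len(E),bool)
  for _ in range(4):
    A=np.polyfit(E[k,0],E[k,1],1);e=E[:,1]-np.polyval(A,E[:,0]);k=abs(e)<2*max(e[k].std(),.0002)
  return round(np.degrees(np.arctan(A[0])),2),k.sum(),round(e[k].std()*1e3,2)
f=lambda x,y:(x/3.3+250,y/3.3+110)
print("lever R",edge(357.2,359.5,205,224,.075,0,0,False))
print("lever L",edge(350.5,353.5,205,224,.065,0,0,True))
print("wing R",edge(f(400,0)[0],f(415,0)[0],198,238,.012,0,0,True))
print("deck L",edge(f(121,0)[0],f(133,0)[0],int(f(0,420)[1]),int(f(0,570)[1]),.012,0,0,False))
print("deck R",edge(f(280,0)[0],f(296,0)[0],int(f(0,125)[1]),int(f(0,280)[1]),.012,0,0,True))
print("board R",edge(f(253,0)[0],f(273,0)[0],int(f(0,125)[1]),int(f(0,340)[1]),.034,0,0,False))
```

```text
lever R (np.float64(6.4), np.int64(18), np.float64(0.38))
lever L (np.float64(5.56), np.int64(19), np.float64(0.38))
wing R (np.float64(5.24), np.int64(40), np.float64(0.44))
deck L (np.float64(5.21), np.int64(45), np.float64(0.43))
deck R (np.float64(5.26), np.int64(47), np.float64(0.46))
board R (np.float64(5.47), np.int64(61), np.float64(0.52))
```

```bash
python3 -c "
from workcell import *
print(job_done())"
```

```text
the job is handed in; nothing more can be done
None
```

I pushed the lever round to point straight forward over the dark line with the shut fingertips. Then I pushed the slide forward by its rear plate until it stopped, held about 20 N against the stop, backed off clear and handed the job in at about 20 s.

- **Slide and board:** the slide went forward about 27 mm. In the pictures the board lies against the fence with the jaw on it. Its edge measures 5.5° against the jig's 5.2°.
- **Lever angle:** the different measurements spread a little. It came out at 3–5° (7.7–8.2° from the network landmarks) just after the push and 5.6–6.4° at the end. The jig's own direction read about 4.5° and then 5.2°, so most of the readings put the lever within about 1.5° of straight forward, but the landmark ones differ by about 3–4°.
- **Loose things:** the tape, sanding block and glue look unmoved in the last pictures. The network points for the block and glue shifted a few pixels, which I took as network noise.

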